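Pack the small tin away in the storage box and clip its lid on

ROBOT

A 6-joint arm with a two-finger parallel gripper is mounted at the origin on the work surface. World frame = base frame: x ahead of the robot, y to its left, z up, the work surface at z = 0. Lengths are in m, angles in rad, forces in N, time in s.
With the tool pointing down it reaches from about 0.375 to 0.925 m from the base axis. Payload 5.7 kg.
Tool frame: the origin (TCP) lies at the very end of the fingers, on their centre line; the grasp point (between the pads) lies 19 mm behind it; z points along the fingers, y is the direction in which the jaws open and shut (so a half turn about z gives the same grasp; the last joint's range is limited). The gripper opens to 85 mm and grips with 20 to 120 N. Pads are 22 mm wide; open, the fingers measure 114 mm over their backs; the gripper's body (76 mm by 85 mm) begins 54 mm behind the grasp point. The pads swing forward as they close: fully open they stand 13 mm farther back than shut.
Start: joints at [-1.224, 0.359, 1.51, -0, 1.272, -0.115], TCP at [0.267, -0.537, 0.231] pointing down, gripper open.
Joint ranges: [-2.97, 2.97], [-1.01, 2.36], [0.21, 2.38], [-0.96, 4.11], [0.2, 2.71], [-2.98, 2.98]. Speed limits (rad/s): [2.39, 2.39, 3.14, 3.14, 3.14, 3.14].

INTERFACE

Orientations are given as [roll, pitch, yaw] about the fixed x, y, z axes, in that order (R = Rz(yaw) Ry(pitch) Rx(roll)).
In Python, from cell import readout, cams, hand_in gives the robot as it stands. The module is installed in compiled form; this text tells all that it offers.
- The arm moves only by the shell command python3 -m creep 'ROWS'. ROWS is JSON, a list of rows, each an object with "delta_pos": the shift along the world's x, y, z in m, a list of three; "roll": the turn about the world's z in degrees; "hand": the closure, from 0 (fully open) to 1 (shut). In form: [{"delta_pos": [tx, ty, tz], "roll": roll, "hand": hand}, ...]. A call has 1 to 10 rows; each row is the pose to reach, as a shift and turn from the pose commanded when the call began; what a row does not reach only later rows make up. A row lasts 1/12 s, in which the tool goes at most 41.7 mm and 7.16 degrees, less where a joint would pass 70% of its speed; a pose out of reach is approached as far as the arm can. A call with a gripper value outside its range is refused whole. The fingers move at their own pace and stop on an object; the grip force is fixed at half the most. Time passes only in rows, so rows that repeat a pose let the fingers close. It gives the time, the measured TCP pose, the force and the opening at its end, in the units of the state.
- readout.read_state(): the state, without advancing time (a new reading comes with each control period).
- cams.camera(name): name is "side" or "top"; returns a dict with "frame" (400x640x3 uint8, red, green, blue), "mtx" (3x3 intrinsics, pixels), "position" and "rotation" of the camera in the world. Camera axes: x right, y down, z forward; pixel columns grow to the right and rows downward; lengths in m; the calibration is good to about 2 mm. A picture is of the moment at which its call begins. There is no depth.
- hand_in(): hands the job in, once; it reports no verdict.
Trained networks look in the newest picture that a camera, given by its name, has taken for a name from the list of things; names that differ only in an ending like _2 or _b are one class to them, and where a whole thing is asked for, a point or a joint stands for the part that bears it (a point fixed in the world has none). Each returns a list of dicts, best first, with "p" (0 to 1); they miss things now and then, are a little off and sometimes report something else, mostly with a low value. They report only what shows in the picture. A call takes as long as a camera call. They do not tell look-alikes from the thing itself.
- cams.boxes_of(target, camera): "xy" ([column, row] in pixels, amid what is visible of it).
The state is a dict: "t": time; "joints": joint angles; "joint_vel": joint speeds; "joint_efforts": joint torques, N m; "ee_pos": TCP position; "tcp_rot": TCP orientation; "ft_force": force on the tool from outside, world axes, zero at the start; "ft_torque": the same for the moment, N m; "grip_width": opening from 0.0 (shut) to 1.0 (fully open).
Only numpy, scipy, OpenCV 4.12 (cv2) and the standard library are available. Lean on these libraries where they do the work, as an engineer would, in place of code of your own. Each camera call takes 0.05 s, during which the arm holds its last target.

TASK

Pack this storage set away for the shelf: set the small black-handled tin upright on the floor of the open steel box, then lower the box's rectangular lid onto the box and press it down until both red end clips snap over its edge and it sits fully home. Put both pieces down, do not drop them in or on, and leave the box standing upright on the counter and the other loose wares where they are.

Things in the scene. Friction and masses are not known exactly. Their poses are not given: they have to be found in the camera images.
- box_floor (a point): Open rectangular box of bright metal with a brass band, 170 mm long (its x) by 126 mm wide (its y), 85 mm tall, walls and floor 4 mm (inside 162 x 118 mm); loose on the counter, 1.2 kg, stays there. This point: centre of its inner floor, 4 mm above the counter; z up. The red clips at its two ends reach 108 mm above the counter and 94 mm from its centre; the mouth between them is 164 mm long.
- box_rim (a point): Centre of the same box's mouth at the height of its rim, 85 mm above the counter, 81 mm above box_floor; same axes.
- clip_a (a joint): Red spring clip, 40 mm wide, at the box's +x end: how far it is pushed outward (m), 0 at rest, at most 0.010. Coming down, the lid's ends meet the clips' slopes with the plate's underside 14 mm above the rim, push both clips out 4 mm and pass under; they spring back over it with 2 mm to spare. It takes about 10 N downward in all; the lid's own weight does not do it.
- clip_b (a joint): The same clip at the box's -x end; 0 at rest, positive outward.
- lid_plate (a point): The box's lid: bright metal plate 172 (its x) by 128 mm (its y), 4 mm thick, brass bar handle on top, tapered skirt 12 mm deep beneath (1.5 mm play a side when home, 5 mm lead-in); 0.18 to 0.35 kg. It lies right way up on its skirt. This point: centre of the plate's underside, 12 mm above the counter then; at box_rim when home. Either way round will do. x along lid and handle, z up.
- lid_grip (a point): Centre of the lid's brass bar handle, 27 mm above lid_plate. The bar is 80 mm long (along the lid's x), 14 mm wide (y), 18 mm high, from 18 to 36 mm above the plate's underside (14 to 32 mm above its top face), on two posts.
- tin_center (a point): Small closed rectangular steel tin with a brass top: 102 mm (its x) by 64 mm (its y), 40 mm tall, 70 mm with its black bar handle; 0.18 to 0.35 kg. This point: its centre, half-way up the 70 mm (35 mm above its underside). x along the tin and its handle, z up. It goes in the box lengthwise, anywhere on the floor.
- tin_grip (a point): Centre of the tin's black bar handle, 61 mm above the tin's underside. The bar is 60 mm long (along the tin's x), 14 mm wide (y), 18 mm high, its underside 12 mm above the tin's top.
- pot_a: Bystander, leave alone: coffee pot, steel with a domed brass lid, red handle, 95 mm wide, 180 mm tall. Origin at the centre of its underside.
- pot_b: Bystander, leave alone: second coffee pot, a little smaller, 165 mm tall. Origin at the centre of its underside.
- canister_a: Bystander, leave alone: round steel canister, 68 mm wide, 80 mm tall, yellow spot on top. Origin at the centre of its underside.
- canister_b: Bystander, leave alone: round steel canister, 60 mm wide, 62 mm tall, yellow spot on top. Origin at the centre of its underside.
- spare_lid: Bystander, leave alone: round steel lid of another tin, 90 mm wide, 32 mm tall with a brass ball knob; it does not belong to this job. Origin at the centre of its underside.
- cup: Bystander, leave alone: white coffee cup, 64 mm wide, 55 mm tall. Origin at the centre of its underside.
- coaster: Bystander, leave alone: square orange coaster, 90 mm wide, 5 mm thick. Origin at the centre of its underside.
Things that resemble listed ones, but are neither listed nor needed, are in the scene too. What is shaped like the part that bears tin_center but blue is not meant. What is shaped like the part that bears lid_plate but green is not meant.

How it is judged:
On the way, in this order (a step that is already met when the one before it is completed fails the run):
1. the tin stands upright on the box's floor, let go (x of tin_center in the frame of box_floor between -0.05 and 0.05 m and y of tin_center in the frame of box_floor between -0.04 and 0.04 m and z of tin_center in the frame of box_floor between 0.03 and 0.041 m and angle between tin_center's own z axis and vertical below 0.12 rad and contact force between the fingers and tin below 0.1 N), for 0.2 s.
2. the lid is fully home on the box with both clips sprung back over it, the tin inside (x of tin_center in the frame of box_floor between -0.05 and 0.05 m and y of tin_center in the frame of box_floor between -0.04 and 0.04 m and z of tin_center in the frame of box_floor between 0.03 and 0.041 m and angle between tin_center's own z axis and vertical below 0.12 rad and z of lid_plate in the frame of box_rim between -0.004 and 0.0035 m and horizontal distance between lid_plate and box_rim below 0.006 m and angle between the z axis of lid_plate and the z axis of box_rim, either way round below 0.04 rad and angle between the x axis of lid_plate and the x axis of box_rim, either way round below 0.06 rad and value of joint each of clip_a, clip_b below 0.0025 m), for 0.2 s.
At the end, for the whole second after the job is handed in: Tin upright (0.12 rad) on the box's floor; lid on the rim (underside within 3.5 mm, centre within 6 mm, flat within 0.04 rad, along the box within 0.06 rad); both clips within 2.5 mm of rest; box standing upright on the counter (tilt under 0.03 rad, rim at 81 to 89 mm); all at rest (all of step 2 and angle between box_rim's own z axis and vertical below 0.03 rad and height (world z) of box_rim between 0.081 and 0.089 m and linear speed of each of lid, box below 0.02 m/s); the robot touches nothing.
It fails at once if the tin is dropped into the box (faster than 0.6 m/s within it) (x of tin_center in the frame of box_floor between -0.07 and 0.07 m and y of tin_center in the frame of box_floor between -0.05 and 0.05 m and z of tin_center in the frame of box_floor below 0.1 m and linear speed of tin above 0.6 m/s).
It fails at once if the lid is dropped onto the box (faster than 0.4 m/s within 40 mm above the rim) (horizontal distance between lid_plate and box_rim below 0.04 m and z of lid_plate in the frame of box_rim below 0.04 m and linear speed of lid above 0.4 m/s).
It fails at once if the box is tipped (more than 0.25 rad) (angle between box_rim's own z axis and vertical above 0.25 rad).
It fails at once if another loose ware is moved by more than 40 mm (distance of any of pot_a, pot_b, canister_a, canister_b, spare_lid, cup, coaster from where it was at the start of the episode above 0.04 m).
It also fails if it takes over 64 s, if anything falls off the work surface, if the arm or the gripper's body presses on something with over 40 N, if the wrist force passes 120 N, or if a joint passes its speed limit or range.

## Working session

There is one attempt and no reset: what is moved stays moved. The work goes in short steps, Python scripts to look and compute and a shell command to move; the robot and the scene stay as the last step left them, time stands still between calls to the robot, and variables do not carry over. Pictures are saved under pics/ and viewed, and the job is handed in when it is done.

```bash
mkdir -p pics
cat > h.py <<'E'
import numpy as np, cv2, json
from cell import readout, cams, hand_in
def shot(cam,name):
    c=cams.camera(cam); cv2.imwrite(f'pics/{name}.png',c['frame'][:,:,::-1]); return c
def ray(c,uv):
    d=np.linalg.inv(c['mtx'])@np.array([uv[0],uv[1],1.0]); R=np.array(c['rotation']); 
    return np.array(c['position']),R@d
def atz(c,uv,z):
    p,d=ray(c,uv); return p+d*(z-p[2])/d[2]
def proj(c,X):
    q=np.array(c['rotation']).T@(np.asarray(X,float)-np.array(c['position'])); q=c['mtx']@q; return q[:2]/q[2]
E
python3 - <<'E'
from h import *
for n in ['top','side']:
    c=shot(n,n+'0'); print(n,np.round(c['position'],3),np.round(c['rotation'],3).tolist(),c['mtx'].tolist() if hasattr(c['mtx'],'tolist') else c['mtx'])
    for t in ['box_floor','lid_plate','tin_center','lid_grip','tin_grip','clip_a','spare_lid','canister_a','coaster','pot_a','cup']:
        print(t,[(np.round(r['xy']).tolist(),round(r['p'],2)) for r in cams.boxes_of(t,n)[:4]])
print(readout.read_state())
E
```

```text
top [ 0.419 -0.01   1.452] [-3.075, 0.015, -1.574] [[453.59617838932775, 0.0, 323.37572888813025], [0.0, 453.59617838932775, 202.38124837190867], [0.0, 0.0, 1.0]]
box_floor [([326.0, 179.0], 0.81)]
lid_plate [([445.0, 300.0], 0.8), ([428.0, 225.0], 0.57)]
tin_center [([233.0, 260.0], 0.96), ([222.0, 208.0], 0.63)]
lid_grip [([443.0, 298.0], 0.71), ([426.0, 225.0], 0.59)]
tin_grip [([270.0, 193.0], 0.83), ([234.0, 262.0], 0.74)]
clip_a [([429.0, 223.0], 0.51), ([334.0, 208.0], 0.4)]
spare_lid [([385.0, 127.0], 0.86), ([327.0, 179.0], 0.29)]
canister_a [([260.0, 123.0], 0.8), ([367.0, 242.0], 0.71), ([332.0, 112.0], 0.41)]
coaster [([332.0, 115.0], 0.58)]
pot_a [([204.0, 147.0], 0.72), ([447.0, 137.0], 0.59), ([428.0, 223.0], 0.52), ([258.0, 125.0], 0.32)]
cup [([280.0, 242.0], 0.58)]
side [0.275 0.795 0.793] [-2.28, 0.01, -2.877] [[395.6215604230881, 0.0, 324.8194908435157], [0.0, 395.6215604230881, 196.82260467916623], [0.0, 0.0, 1.0]]
box_floor [([294.0, 204.0], 0.76)]
lid_plate [([423.0, 156.0], 0.69)]
tin_center [([363.0, 310.0], 0.97), ([290.0, 256.0], 0.95), ([289.0, 314.0], 0.8
[... 471 characters left out ...]
.0], 0.55)]
{'t': 1.2, 'joints': array([-1.22410098e+00,  3.58839316e-01,  1.51040209e+00,  2.84637883e-05,
        1.27251162e+00, -1.15115183e-01]), 'joint_vel': array([-1.29175595e-03, -6.13399358e-05, -1.21289916e-03, -1.89056880e-03,
       -2.92855851e-04, -1.31188499e-03]), 'joint_efforts': array([-2.66658113e-03, -5.27608395e+01, -2.79049569e+01, -3.18289049e-04,
        1.75495759e-03, -1.56143369e-05]), 'ee_pos': array([ 0.26732349, -0.53711679,  0.23124255]), 'tcp_rot': array([-3.14143647e+00, -4.54460949e-05,  4.61802161e-01]), 'ft_force': array([ 0.36835541,  0.5357861 , -0.8952636 ]), 'ft_torque': array([-0.00379784, -0.06339306, -0.01961142]), 'grip_width': 0.9981654111638678}
```

```bash
sed -i "s/R=np.array(c\['rotation'\]);/R=rot(c);/; s/np.array(c\['rotation'\]).T/rot(c).T/" h.py
cat >> h.py <<'E'
from scipy.spatial.transform import Rotation as Ro
def rot(c): return Ro.from_euler('xyz',c['rotation']).as_matrix()
E
python3 - <<'E'
import cv2
a=cv2.imread('pics/top0.png'); cv2.imwrite('pics/top0c.png',cv2.resize(a[80:340,180:500],None,fx=2.3,fy=2.3,interpolation=cv2.INTER_CUBIC))
a=cv2.imread('pics/side0.png'); cv2.imwrite('pics/side0c.png',cv2.resize(a[90:360,150:500],None,fx=2.2,fy=2.2,interpolation=cv2.INTER_CUBIC))
E
```

```text
(no output)
```

View pics/top0c.png

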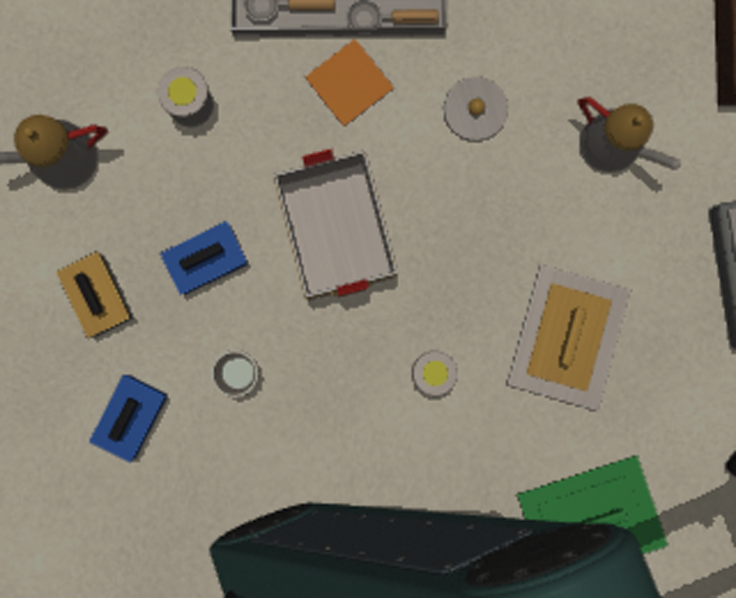

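View pics/side0c.png

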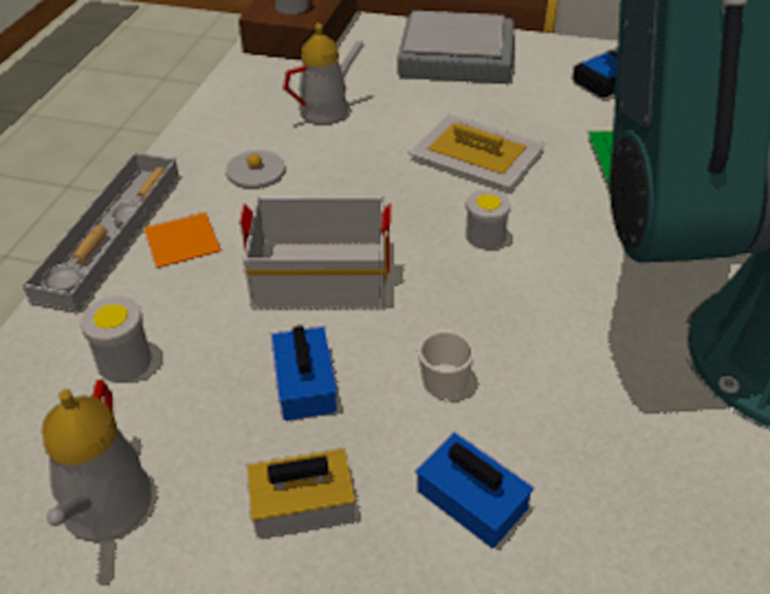

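```bash
cat >> h.py <<'E'
def rect_of(c,mask,z,near=None,show=''):
    n,l,s,cen=cv2.connectedComponentsWithStats(mask.astype(np.uint8),connectivity=8)
    k=min(range(1,n),key=lambda i:np.hypot(*(cen[i]-near)) + (1e3 if s[i][4]<40 else 0))
    ys,xs=np.nonzero(l==k)
    P=np.array([atz(c,(x,y),z)[:2] for x,y in zip(xs,ys)])
    m=P.mean(0); 
    r=cv2.minAreaRect((P*1000).astype(np.float32))
    w,v=np.linalg.eigh(np.cov(P.T)); ax=v[:,1]
    print(show,'n',len(P),'mean',m.round(4),'minrect c',np.round(r[0],1),'size',np.round(r[1],1),'ang',round(r[2],1),'pca yaw',round(np.degrees(np.arctan2(ax[1],ax[0]))%180,1),'sides',np.sqrt(12*w).round(4))
    return m,ax,r
def hsv(c): return cv2.cvtColor(c['frame'],cv2.COLOR_RGB2HSV).astype(int)
E
python3 - <<'E'
from h import *
t=cams.camera('top'); s=cams.camera('side')
for c,nt,nl in ((t,(221,208),(428,225)),(s,(287,313),(366,158))):
    H=hsv(c)
    br=(H[...,0]>12)&(H[...,0]<30)&(H[...,1]>110)&(H[...,2]>80)
    print([H[nt[1]+dy,nt[0]+dx].tolist() for dx,dy in ((0,0),(10,0),(-10,0))], [H[nl[1]+dy,nl[0]+dx].tolist() for dx,dy in ((0,0),(15,0))])
    # tin brass incl dark handle: close
    dark=(H[...,2]<45)
    rect_of(c,br|dark,0.04,nt,'tin'); rect_of(c,br,0.04,nt,'tin brass only')
    rect_of(c,br,0.016,nl,'lid brass')
    rect_of(c,dark,0.061,nt,'tin handle')
    red=((H[...,0]<8)|(H[...,0]>172))&(H[...,1]>150)
    n,l,st,ce=cv2.connectedComponentsWithStats(red.astype(np.uint8))
    print([(ce[i].round(1).tolist(),int(st[i][4])) for i in range(1,n) if st[i][4]>8])
print(atz(t,(326,179),0.085),atz(s,(294,204),0.085))
E
python3 - <<'E'
import cv2
for n,x0,x1,y0,y1 in (('top',280,380,130,230),('side',240,350,160,240)):
    a=cv2.imread(f'pics/{n}0.png'); cv2.imwrite(f'pics/{n}_box.png',cv2.resize(a[y0:y1,x0:x1],None,fx=6,fy=6,interpolation=cv2.INTER_NEAREST))
a=cv2.imread('pics/top0.png'); import numpy as np
cv2.imwrite('pics/cand.png',np.hstack([cv2.resize(a[y-30:y+30,x-30:x+30],(360,360),interpolation=cv2.INTER_CUBIC) for x,y in ((221,208),(428,225))]))
E
```

```text
[[19, 128, 32], [21, 146, 145], [19, 152, 146]] [[19, 153, 145], [14, 30, 144]]
tin n 629 mean [0.4974 0.3335] minrect c [497.5 333.6] size [101.6  62.8] ang 27.0 pca yaw 26.1 sides [0.0635 0.1009]
tin brass only n 536 mean [0.4972 0.3326] minrect c [497.6 333.7] size [100.1  62.7] ang 25.4 pca yaw 25.4 sides [0.0679 0.1059]
lid brass n 1079 mean [ 0.4386 -0.3154] minrect c [ 438.6 -315.2] size [ 85.  129.4] ang 73.7 pca yaw 163.8 sides [0.0865 0.1309]
tin handle n 91 mean [0.4983 0.3347] minrect c [498. 334.] size [58.5 15.1] ang 27.1 pca yaw 27.3 sides [0.0149 0.0577]
[([437.4, 126.3], 41), ([217.6, 137.7], 61), ([317.7, 148.1], 52), ([333.0, 204.7], 47)]
[[21, 205, 153], [22, 206, 151], [21, 203, 143]] [[22, 208, 145], [22, 207, 153]]
tin n 1118 mean [0.4942 0.3393] minrect c [494.2 337.8] size [101.  65.] ang 26.1 pca yaw 25.9 sides [0.0662 0.1025]
tin brass only n 901 mean [0.4925 0.343 ] minrect c [494.2 337.8] size [101.  65.] ang 26.1 pca yaw 25.8 sides [0.0656 0.1105]
lid brass n 557 mean [ 0.4364 -0.3158] minrect c [ 435.7 -317.5] size [ 89.2 128.6] ang 73.5 pca yaw 162.5 sides [0.0892 0.1305]
tin handle n 217 mean [0.495  0.3371] minrect c [494.8 337. ] size [56.8 20.6] ang 26.0 pca yaw 26.1 sides [0.0209 0.0569]
[([283.4, 127.6], 42), ([261.5, 190.5], 56), ([324.9, 189.7], 36), ([326.0, 204.0], 15), ([196.5, 268.2], 58)]
[0.58117653 0.00173419 0.085     ] [0.56933412 0.05008516 0.085     ]
```

View pics/top_box.png

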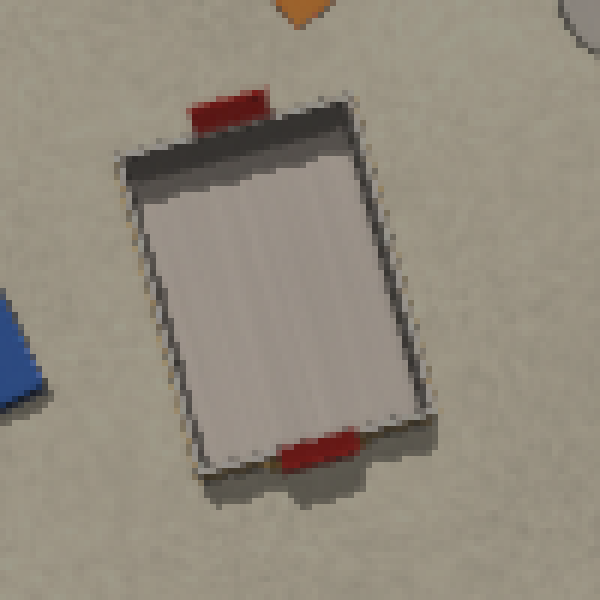

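View pics/side_box.png

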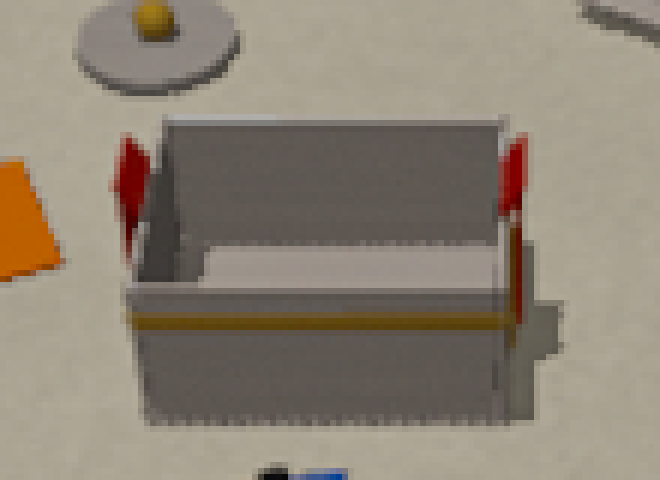

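View pics/cand.png

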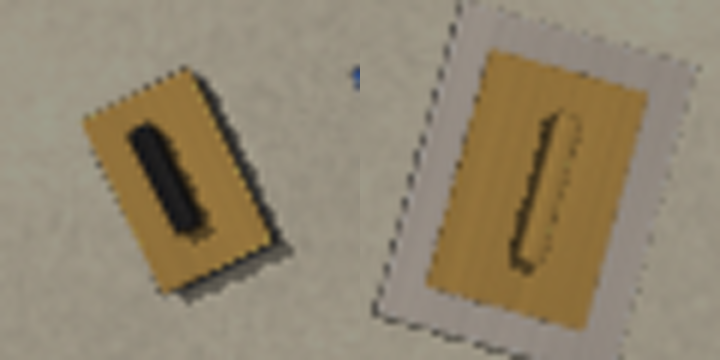

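Run:
```python
from h import *
from scipy.optimize import least_squares
t=cams.camera('top'); s=cams.camera('side')
ct=[((118,155),(350,97),(437,412),(198,477)),]
pt=np.array(ct[0])/6-.5+[280,130]
ps=np.array([(163,118),(507,118),(520,288),(126,288)])/6-.5+[240,160]
for n,c,p in (('top',t,pt),('side',s,ps)):
    q=np.array([atz(c,u,0.085)[:2] for u in p]); print(n,q.round(4).tolist(),'mean',q.mean(0).round(4),'edges',np.linalg.norm(q-np.roll(q,-1,0),axis=1).round(4))
    A=np.array([(85,63),(85,-63),(-85,-63),(-85,63)])/1e3
    # order: try cyclic shifts
    best=None
    for k in range(4):
      for B in (A,A[::-1]):
        B=np.roll(B,k,0)
        f=lambda v:((B@np.array([[np.cos(v[2]),np.sin(v[2])],[-np.sin(v[2]),np.cos(v[2])]])+v[:2])-q).ravel()
        for y0 in (0.25,):
            r=least_squares(f,[*q.mean(0),y0])
            if best is None or r.cost<best.cost: best=r
    print('fit',best.x[:2].round(4),np.degrees(best.x[2]).round(2),'rms mm',1e3*np.sqrt(2*best.cost/4))
H=hsv(t)
# TCP in images
st=readout.read_state(); print(st['ee_pos'],st['t'],proj(t,st['ee_pos']),proj(s,st['ee_pos']))
```

```text
top [[0.6541, 0.0832], [0.6831, -0.0347], [0.5226, -0.0776], [0.4903, 0.0428]] mean [0.5875 0.0034] edges [0.1214 0.1662 0.1247 0.1687]
fit [0.5875 0.0034] 14.41 rms mm 2.2245856382510394
side [[0.6808, -0.0331], [0.5195, -0.0746], [0.4818, 0.0419], [0.6515, 0.0859]] mean [0.5834 0.005 ] edges [0.1666 0.1225 0.1753 0.1225]
fit [0.5834 0.005 ] 14.96 rms mm 3.124162851075426
[ 0.26733698 -0.53715149  0.23128345] 1.4 [529.54280178 289.35231543] [431.41183697  74.75270422]
```

Candidates for the tin: brass top at (221,208), blue ones at (234,260) and (269,193). The brass/steel one is the one meant, and the crop confirms it. Lid candidates: brass/bright at (428,225) and green at (445,300). The bright one is meant, also confirmed in the crop. The tool yaw of 26.5° already matches the tin's (~26.2°).

```bash
python3 -m creep '[{"delta_pos":[0.2,0.34,0],"roll":0,"hand":0.3},{"delta_pos":[0.2,0.34,0],"roll":0,"hand":0.3},{"delta_pos":[0.2,0.34,0],"roll":0,"hand":0.3},{"delta_pos":[0.2,0.34,0],"roll":0,"hand":0.3},{"delta_pos":[0.2,0.34,0],"roll":0,"hand":0.3},{"delta_pos":[0.2,0.34,0],"roll":0,"hand":0.3},{"delta_pos":[0.2,0.34,0],"roll":0,"hand":0.3},{"delta_pos":[0.2,0.34,0],"roll":0,"hand":0.3},{"delta_pos":[0.2,0.34,0],"roll":0,"hand":0.3},{"delta_pos":[0.2,0.34,0],"roll":0,"hand":0.3}]'
python3 -m creep '[{"delta_pos":[0.0,0.4,0],"roll":0,"hand":0.3},{"delta_pos":[0.0,0.4,0],"roll":0,"hand":0.3},{"delta_pos":[0.0,0.4,0],"roll":0,"hand":0.3},{"delta_pos":[0.0,0.4,0],"roll":0,"hand":0.3},{"delta_pos":[0.0,0.4,0],"roll":0,"hand":0.3},{"delta_pos":[0.0,0.4,0],"roll":0,"hand":0.3},{"delta_pos":[0.0,0.4,0],"roll":0,"hand":0.3},{"delta_pos":[0.0,0.4,0],"roll":0,"hand":0.3},{"delta_pos":[0.0,0.4,0],"roll":0,"hand":0.3},{"delta_pos":[0.0,0.4,0],"roll":0,"hand":0.3}]'
```

```text
t: 2.23
ee_pos: [0.4689, -0.1932, 0.2315]
tcp_rot: [-3.141, -0.002, 0.464]
ft_force: [0.6, -0.0, 0.1]
grip_width: 0.7
t: 3.07
ee_pos: [0.467, 0.2067, 0.2316]
tcp_rot: [-3.14, -0.001, 0.463]
ft_force: [0.6, 0.3, -0.8]
grip_width: 0.696
```

```bash
python3 -m creep '[{"delta_pos":[0.029,0.129,0],"roll":0,"hand":0.3},{"delta_pos":[0.029,0.129,0],"roll":0,"hand":0.3},{"delta_pos":[0.029,0.129,0],"roll":0,"hand":0.3},{"delta_pos":[0.029,0.129,0],"roll":0,"hand":0.3},{"delta_pos":[0.029,0.129,-0.04],"roll":0,"hand":0.3},{"delta_pos":[0.029,0.129,-0.08],"roll":0,"hand":0.3},{"delta_pos":[0.029,0.129,-0.12],"roll":0,"hand":0.3},{"delta_pos":[0.029,0.129,-0.12],"roll":0,"hand":0.3}]'
python3 - <<'E'
from h import *
st=readout.read_state()
s=shot('side','s1'); t=shot('top','t1')
p=proj(s,st['ee_pos']); print(st['ee_pos'],p,proj(t,st['ee_pos']))
a=cv2.imread('pics/s1.png'); cv2.drawMarker(a,tuple(int(round(v)) for v in p),(0,255,0),cv2.MARKER_CROSS,6,1)
cv2.imwrite('pics/s1c.png',cv2.resize(a[210:350,210:370],None,fx=4,fy=4,interpolation=cv2.INTER_NEAREST))
E
```

```text
t: 3.73
ee_pos: [0.491, 0.329, 0.1042]
tcp_rot: [3.141, 0.013, 0.462]
ft_force: [-1.5, -0.9, -0.7]
grip_width: 0.7
[0.49096169 0.32899538 0.1041559 ] [286.64739841 288.6660178 ] [216.48232261 208.82389193]
```

View pics/s1c.png

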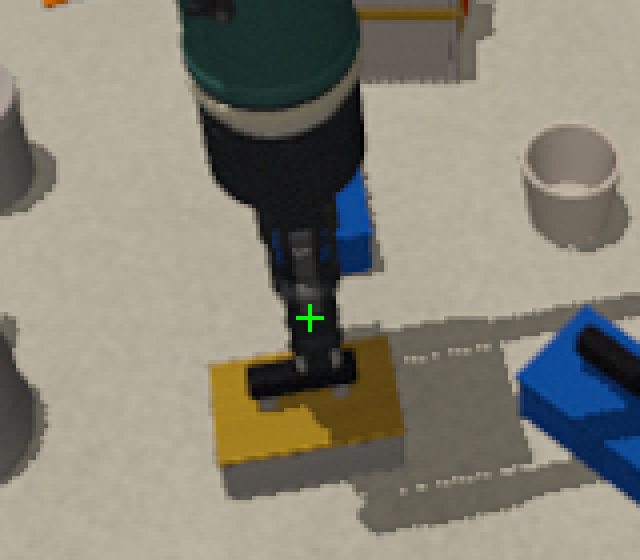

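```bash
python3 -m creep '[{"delta_pos":[0,0,0],"roll":0,"hand":0.3},{"delta_pos":[0,0,0],"roll":0,"hand":0.3}]'
python3 - <<'E'
from h import *
st=readout.read_state(); e=st['ee_pos']; print(e, st['tcp_rot'])
s=shot('side','s2'); t=shot('top','t2')
y=st['tcp_rot'][2]; 
R=Ro.from_euler('xyz',st['tcp_rot']).as_matrix()
for sg in (1,-1):
    for off in (0,.0295):
        X=e+R@np.array([0,sg*off,-0.009]); print(sg,off,proj(s,X),proj(t,X))
a=cv2.imread('pics/t2.png');A=cv2.resize(a[170:250,180:260],None,fx=6,fy=6,interpolation=cv2.INTER_NEAREST)
b=cv2.imread('pics/s2.png');B=cv2.resize(b[260:340,240:320],None,fx=6,fy=6,interpolation=cv2.INTER_NEAREST)
cv2.imwrite('pics/x2.png',cv2.resize(np.hstack([A,B]),None,fx=.83,fy=.83))
E
```

```text
t: 4.0
ee_pos: [0.4984, 0.3327, 0.1142]
tcp_rot: [-3.141, -0.005, 0.462]
ft_force: [0.3, 0.1, -0.6]
grip_width: 0.703
[0.49844304 0.33273543 0.11421669] [-3.1414378  -0.00507781  0.46158735]
1 0 [281.98686509 283.75478665] [213.64073945 205.96636616]
1 0.0295 [280.38734466 272.64913824] [222.62905261 201.47874419]
-1 0 [281.98686509 283.75478665] [213.64073945 205.96636616]
-1 0.0295 [283.67460897 295.47298028] [204.64563022 210.45738122]
```

View pics/x2.png

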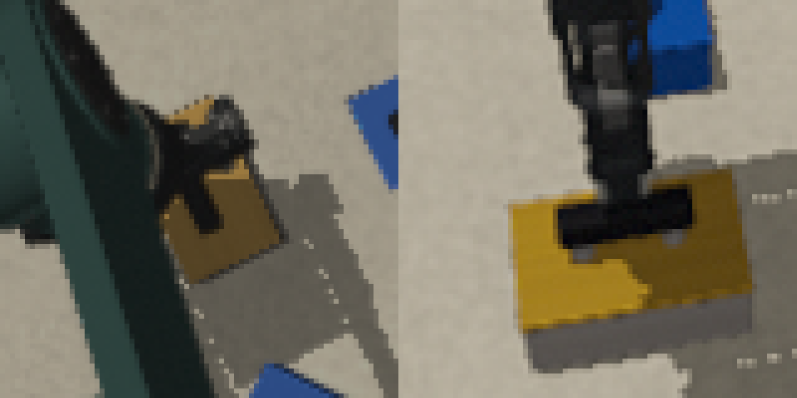

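```bash
python3 -m creep '[{"delta_pos":[0,0.003,-0.02],"roll":0,"hand":0.3},{"delta_pos":[0,0.003,-0.04],"roll":0,"hand":0.3},{"delta_pos":[0,0.003,-0.055],"roll":0,"hand":0.3},{"delta_pos":[0,0.003,-0.066],"roll":0,"hand":0.3},{"delta_pos":[0,0.003,-0.066],"roll":0,"hand":0.3},{"delta_pos":[0,0.003,-0.066],"roll":0,"hand":0.5},{"delta_pos":[0,0.003,-0.066],"roll":0,"hand":1},{"delta_pos":[0,0.003,-0.066],"roll":0,"hand":1},{"delta_pos":[0,0.003,-0.066],"roll":0,"hand":1},{"delta_pos":[0,0.003,-0.066],"roll":0,"hand":1}]'
python3 -m creep '[{"delta_pos":[0,0,0],"roll":0,"hand":1},{"delta_pos":[0,0,0],"roll":0,"hand":1},{"delta_pos":[0,0,0],"roll":0,"hand":1},{"delta_pos":[0,0,0],"roll":0,"hand":1}]'
```

```text
t: 4.93
ee_pos: [0.4971, 0.3354, 0.0464]
tcp_rot: [-3.141, -0.002, 0.462]
ft_force: [0.2, 1.2, 4.3]
grip_width: 0.152
t: 5.27
ee_pos: [0.4971, 0.3354, 0.0464]
tcp_rot: [-3.141, -0.002, 0.462]
ft_force: [-1.6, 0.9, 6.4]
grip_width: 0.151
```

```bash
python3 -m creep '[{"delta_pos":[0,0,0.02],"roll":0,"hand":1},{"delta_pos":[0,0,0.05],"roll":0,"hand":1},{"delta_pos":[0,0,0.085],"roll":0,"hand":1},{"delta_pos":[0,0,0.12],"roll":0,"hand":1},{"delta_pos":[0,0,0.15],"roll":0,"hand":1},{"delta_pos":[0,0,0.16],"roll":0,"hand":1},{"delta_pos":[0,0,0.16],"roll":0,"hand":1},{"delta_pos":[0,0,0.16],"roll":0,"hand":1},{"delta_pos":[0,0,0.16],"roll":0,"hand":1}]'
python3 - <<'E'
from h import *
st=readout.read_state(); e=st['ee_pos']; print(e,st['tcp_rot'],st['ft_force'],st['ft_torque'])
s=shot('side','s3'); t=shot('top','t3')
a=cv2.imread('pics/t3.png');A=cv2.resize(a[150:270,160:280],None,fx=4,fy=4,interpolation=cv2.INTER_NEAREST)
b=cv2.imread('pics/s3.png');B=cv2.resize(b[170:290,200:320],None,fx=4,fy=4,interpolation=cv2.INTER_NEAREST)
cv2.imwrite('pics/x3.png',cv2.resize(np.hstack([A,B]),None,fx=.83,fy=.83))
c=s;H=hsv(c)
br=(H[...,0]>12)&(H[...,0]<30)&(H[...,1]>110)&(H[...,2]>40)
ztop=e[2]-0.0464+0.040
nt=proj(s,[e[0],e[1],ztop]);print(nt)
rect_of(c,br,ztop,nt,'held tin side')
E
```

```text
t: 6.02
ee_pos: [0.4948, 0.334, 0.2028]
tcp_rot: [3.142, 0.004, 0.462]
ft_force: [0.3, 0.1, -2.0]
grip_width: 0.151
[0.49475538 0.33402114 0.20281053] [3.14158214 0.00427831 0.46175629] [ 0.34073873  0.05113225 -2.00568471] [-0.01706267 -0.02719418  0.04669042]
[280.50460023 261.52095861]
held tin side n 969 mean [0.4901 0.3439] minrect c [492.7 336.6] size [100.4  64.9] ang 26.6 pca yaw 25.9 sides [0.0598 0.1132]
```

View pics/x3.png

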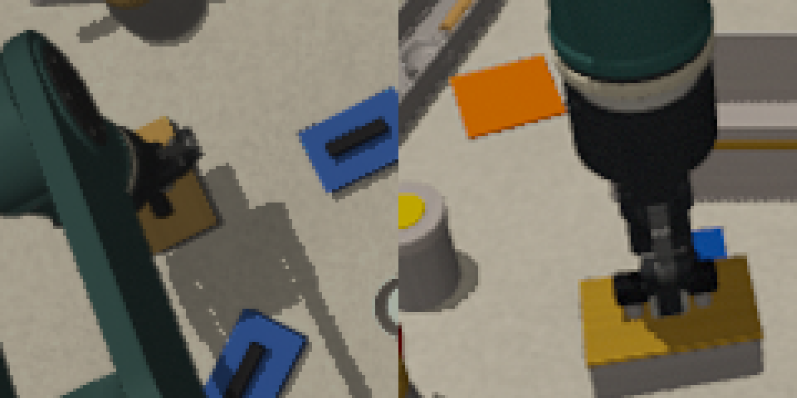

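```bash
python3 -m creep '[{"delta_pos":[0.006,-0.02,0],"roll":-1,"hand":1},{"delta_pos":[0.015,-0.055,0],"roll":-3,"hand":1},{"delta_pos":[0.026,-0.094,0],"roll":-5,"hand":1},{"delta_pos":[0.037,-0.134,0],"roll":-7,"hand":1},{"delta_pos":[0.048,-0.174,0],"roll":-9,"hand":1},{"delta_pos":[0.059,-0.214,0],"roll":-11,"hand":1},{"delta_pos":[0.069,-0.254,0],"roll":-11.8,"hand":1},{"delta_pos":[0.079,-0.29,0],"roll":-11.8,"hand":1},{"delta_pos":[0.086,-0.317,0],"roll":-11.8,"hand":1},{"delta_pos":[0.09,-0.331,0],"roll":-11.8,"hand":1}]'
python3 -m creep '[{"delta_pos":[0,0,0],"roll":0,"hand":1},{"delta_pos":[0,0,-0.015],"roll":0,"hand":1},{"delta_pos":[0,0,-0.035],"roll":0,"hand":1},{"delta_pos":[0,0,-0.05],"roll":0,"hand":1},{"delta_pos":[0,0,-0.05],"roll":0,"hand":1},{"delta_pos":[0,0,-0.05],"roll":0,"hand":1}]'
python3 - <<'E'
from h import *
st=readout.read_state(); e=st['ee_pos']; print(e,st['tcp_rot'],st['ft_force'],st['ft_torque'])
s=shot('side','s4'); t=shot('top','t4')
a=cv2.imread('pics/t4.png');A=cv2.resize(a[120:240,270:390],None,fx=4,fy=4,interpolation=cv2.INTER_NEAREST)
b=cv2.imread('pics/s4.png');B=cv2.resize(b[130:250,230:350],None,fx=4,fy=4,interpolation=cv2.INTER_NEAREST)
cv2.imwrite('pics/x4.png',cv2.resize(np.hstack([A,B]),None,fx=.83,fy=.83))
E
```

```text
t: 6.95
ee_pos: [0.5864, 0.0002, 0.2036]
tcp_rot: [3.141, 0.002, 0.253]
ft_force: [0.3, -0.7, -2.9]
grip_width: 0.145
t: 7.45
ee_pos: [0.5848, 0.0052, 0.1539]
tcp_rot: [-3.14, 0.004, 0.257]
ft_force: [-0.5, 0.2, -1.9]
grip_width: 0.145
[0.58476661 0.00517617 0.1538829 ] [-3.13964153  0.00352402  0.25676366] [-0.52613667  0.20133986 -1.92022182] [-0.03892731  0.00965083  0.06798274]
```

View pics/x4.png

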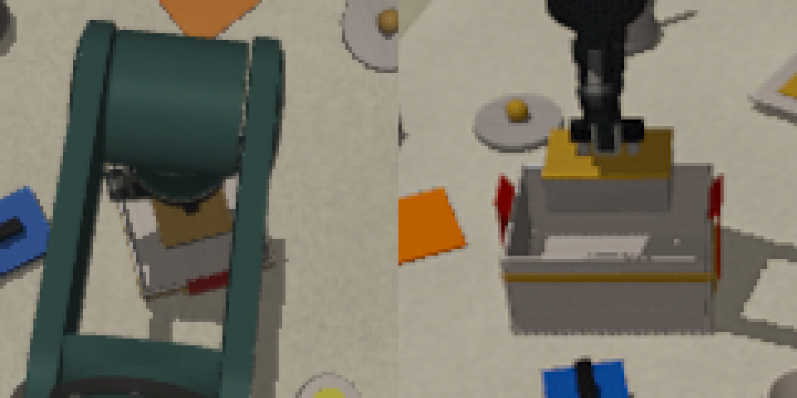

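```bash
python3 -m creep '[{"delta_pos":[0,0,-0.012],"roll":0,"hand":1},{"delta_pos":[0,0,-0.03],"roll":0,"hand":1},{"delta_pos":[0,0,-0.05],"roll":0,"hand":1},{"delta_pos":[0,0,-0.07],"roll":0,"hand":1},{"delta_pos":[0,0,-0.085],"roll":0,"hand":1},{"delta_pos":[0,0,-0.093],"roll":0,"hand":1},{"delta_pos":[0,0,-0.098],"roll":0,"hand":1},{"delta_pos":[0,0,-0.1],"roll":0,"hand":1},{"delta_pos":[0,0,-0.1],"roll":0,"hand":1}]'
python3 -m creep '[{"delta_pos":[0,0,-0.001],"roll":0,"hand":1},{"delta_pos":[0,0,-0.002],"roll":0,"hand":1},{"delta_pos":[0,0,-0.003],"roll":0,"hand":1},{"delta_pos":[0,0,-0.004],"roll":0,"hand":1},{"delta_pos":[0,0,-0.004],"roll":0,"hand":1},{"delta_pos":[0,0,-0.004],"roll":0,"hand":1}]'
```

```text
t: 8.3
ee_pos: [0.5869, 0.0039, 0.0558]
tcp_rot: [3.141, -0.001, 0.256]
ft_force: [0.0, -0.4, -2.1]
grip_width: 0.151
t: 8.8
ee_pos: [0.5863, 0.0039, 0.0513]
tcp_rot: [-3.141, -0.0, 0.256]
ft_force: [0.6, -0.3, -2.6]
grip_width: 0.15
```

```bash
python3 -m creep '[{"delta_pos":[0,0,-0.0005],"roll":0,"hand":1},{"delta_pos":[0,0,-0.001],"roll":0,"hand":1},{"delta_pos":[0,0,-0.0015],"roll":0,"hand":1},{"delta_pos":[0,0,-0.0015],"roll":0,"hand":1}]'
```

```text
t: 9.13
ee_pos: [0.5863, 0.004, 0.0504]
tcp_rot: [-3.141, -0.0, 0.256]
ft_force: [-2.1, 0.8, 4.1]
grip_width: 0.149
```

```bash
python3 -m creep '[{"delta_pos":[0,0,0],"roll":0,"hand":0.8},{"delta_pos":[0,0,0],"roll":0,"hand":0.6},{"delta_pos":[0,0,0],"roll":0,"hand":0.6},{"delta_pos":[0,0,0],"roll":0,"hand":0.6},{"delta_pos":[0,0,0],"roll":0,"hand":0.6},{"delta_pos":[0,0,0],"roll":0,"hand":0.6}]'
python3 -m creep '[{"delta_pos":[0,0,0.015],"roll":0,"hand":0.6},{"delta_pos":[0,0,0.04],"roll":0,"hand":0.6},{"delta_pos":[0,0,0.075],"roll":0,"hand":0.6},{"delta_pos":[0,0,0.11],"roll":0,"hand":0.6},{"delta_pos":[0,0,0.145],"roll":0,"hand":0.6},{"delta_pos":[0,0,0.17],"roll":0,"hand":0.6},{"delta_pos":[0,0,0.17],"roll":0,"hand":0.6}]'
```

```text
t: 9.63
ee_pos: [0.5863, 0.0039, 0.0497]
tcp_rot: [-3.141, -0.0, 0.256]
ft_force: [-0.3, -0.5, -0.4]
grip_width: 0.399
t: 10.22
ee_pos: [0.5901, 0.0035, 0.226]
tcp_rot: [3.138, -0.01, 0.256]
ft_force: [1.0, -0.0, -0.1]
grip_width: 0.402
```

```bash
python3 -m creep '[{"delta_pos":[-0.016,-0.036,0],"roll":-7,"hand":0.3},{"delta_pos":[-0.032,-0.07,0],"roll":-14,"hand":0.3},{"delta_pos":[-0.048,-0.105,0],"roll":-21,"hand":0.3},{"delta_pos":[-0.064,-0.14,0],"roll":-28,"hand":0.3},{"delta_pos":[-0.08,-0.175,0],"roll":-31.4,"hand":0.3},{"delta_pos":[-0.097,-0.21,0],"roll":-31.4,"hand":0.3},{"delta_pos":[-0.113,-0.245,0],"roll":-31.4,"hand":0.3},{"delta_pos":[-0.13,-0.28,0],"roll":-31.4,"hand":0.3},{"delta_pos":[-0.144,-0.31,0],"roll":-31.4,"hand":0.3},{"delta_pos":[-0.148,-0.32,0],"roll":-31.4,"hand":0.3}]'
python3 -m creep '[{"delta_pos":[0,0,-0.03],"roll":0,"hand":0.3},{"delta_pos":[0,0,-0.07],"roll":0,"hand":0.3},{"delta_pos":[0,0,-0.11],"roll":0,"hand":0.3},{"delta_pos":[0,0,-0.13],"roll":0,"hand":0.3},{"delta_pos":[0,0,-0.13],"roll":0,"hand":0.3},{"delta_pos":[0,0,-0.13],"roll":0,"hand":0.3}]'
python3 - <<'E'
from h import *
st=readout.read_state(); e=st['ee_pos']; print(e,st['tcp_rot'])
s=shot('side','s5'); t=shot('top','t5')
a=cv2.imread('pics/t5.png');A=cv2.resize(a[110:290,290:470],None,fx=2.67,fy=2.67,interpolation=cv2.INTER_NEAREST)
b=cv2.imread('pics/s5.png');B=cv2.resize(b[110:230,300:420],None,fx=4,fy=4,interpolation=cv2.INTER_NEAREST)
B=cv2.resize(B,(A.shape[1],A.shape[0]))
cv2.imwrite('pics/x5.png',cv2.resize(np.hstack([A,B]),None,fx=.82,fy=.82))
b=b[150:250,230:350]; cv2.imwrite('pics/x5b.png',cv2.resize(b,None,fx=5,fy=5,interpolation=cv2.INTER_NEAREST))
R=Ro.from_euler('xyz',st['tcp_rot']).as_matrix()
for sg in (1,-1): print(proj(s,e+R@np.array([0,sg*.0295,-.009])))
E
```

```text
t: 11.05
ee_pos: [0.4362, -0.32, 0.2192]
tcp_rot: [3.14, 0.001, -0.295]
ft_force: [0.3, -0.0, 0.4]
grip_width: 0.697
t: 11.55
ee_pos: [0.4376, -0.315, 0.0887]
tcp_rot: [-3.14, 0.003, -0.292]
ft_force: [-0.2, -1.1, 0.7]
grip_width: 0.701
[ 0.4376191  -0.31497394  0.08866429] [-3.13977284e+00  3.09496187e-03 -2.91976839e-01]
[371.38556597 132.07085873]
[363.12473863 140.29618804]
```

View pics/x5.png

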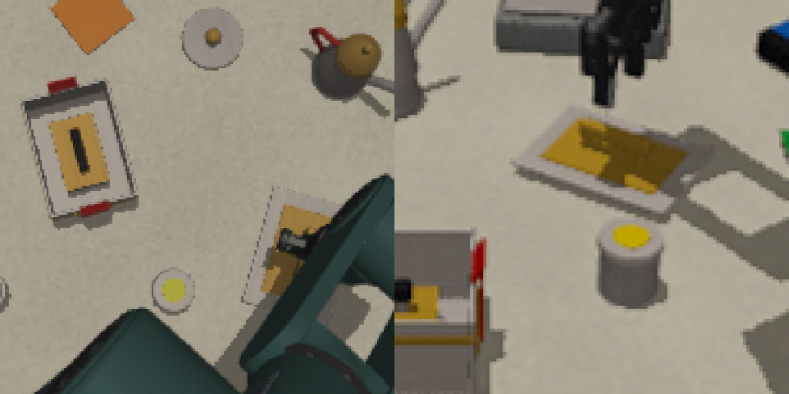

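View pics/x5b.png

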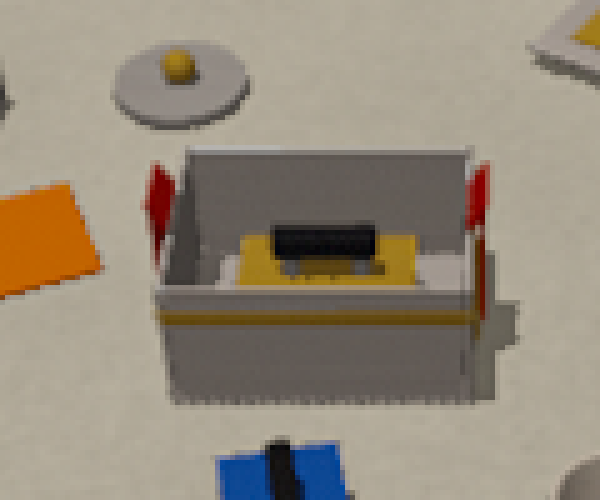

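```bash
python3 -m creep '[{"delta_pos":[0,0,-0.02],"roll":0,"hand":0.3},{"delta_pos":[0,0,-0.04],"roll":0,"hand":0.3},{"delta_pos":[0,0,-0.055],"roll":0,"hand":0.3},{"delta_pos":[0,0,-0.063],"roll":0,"hand":0.3},{"delta_pos":[0,0,-0.066],"roll":0,"hand":0.3},{"delta_pos":[0,0,-0.066],"roll":0,"hand":0.5},{"delta_pos":[0,0,-0.066],"roll":0,"hand":1},{"delta_pos":[0,0,-0.066],"roll":0,"hand":1},{"delta_pos":[0,0,-0.066],"roll":0,"hand":1},{"delta_pos":[0,0,-0.066],"roll":0,"hand":1}]'
python3 -m creep '[{"delta_pos":[0,0,0],"roll":0,"hand":1},{"delta_pos":[0,0,0],"roll":0,"hand":1},{"delta_pos":[0,0,0],"roll":0,"hand":1},{"delta_pos":[0,0,0],"roll":0,"hand":1}]'
```

```text
t: 12.48
ee_pos: [0.439, -0.3167, 0.025]
tcp_rot: [3.141, -0.002, -0.292]
ft_force: [-0.3, 0.5, 5.0]
grip_width: 0.151
t: 12.82
ee_pos: [0.439, -0.3167, 0.025]
tcp_rot: [3.141, -0.002, -0.292]
ft_force: [-0.8, 0.6, 4.9]
grip_width: 0.155
```

```bash
python3 -m creep '[{"delta_pos":[0,0,0.012],"roll":0,"hand":1},{"delta_pos":[0,0,0.035],"roll":0,"hand":1},{"delta_pos":[0,0,0.065],"roll":0,"hand":1},{"delta_pos":[0,0,0.1],"roll":0,"hand":1},{"delta_pos":[0,0,0.135],"roll":0,"hand":1},{"delta_pos":[0,0,0.16],"roll":0,"hand":1},{"delta_pos":[0,0,0.175],"roll":0,"hand":1},{"delta_pos":[0,0,0.175],"roll":0,"hand":1},{"delta_pos":[0,0,0.175],"roll":0,"hand":1}]'
python3 -m creep '[{"delta_pos":[0.009,0.02,0],"roll":3,"hand":1},{"delta_pos":[0.025,0.055,0],"roll":7,"hand":1},{"delta_pos":[0.042,0.092,0],"roll":12,"hand":1},{"delta_pos":[0.059,0.129,0],"roll":17,"hand":1},{"delta_pos":[0.076,0.166,0],"roll":22,"hand":1},{"delta_pos":[0.093,0.203,0],"roll":27,"hand":1},{"delta_pos":[0.11,0.24,0],"roll":30,"hand":1},{"delta_pos":[0.127,0.277,0],"roll":31.3,"hand":1},{"delta_pos":[0.14,0.306,0],"roll":31.3,"hand":1},{"delta_pos":[0.147,0.321,0],"roll":31.3,"hand":1}]'
python3 -m creep '[{"delta_pos":[0,0,0],"roll":0,"hand":1},{"delta_pos":[0,0,0],"roll":0,"hand":1},{"delta_pos":[0,0,0],"roll":0,"hand":1},{"delta_pos":[0,0,0],"roll":0,"hand":1}]'
python3 - <<'E'
from h import *
st=readout.read_state(); e=st['ee_pos']; print(e,st['tcp_rot'],st['ft_force'],st['ft_torque'])
s=shot('side','s6'); t=shot('top','t6')
a=cv2.imread('pics/t6.png');A=cv2.resize(a[110:230,270:390],None,fx=3.3,fy=3.3,interpolation=cv2.INTER_NEAREST)
b=cv2.imread('pics/s6.png');B=cv2.resize(b[130:250,230:350],None,fx=3.3,fy=3.3,interpolation=cv2.INTER_NEAREST)
cv2.imwrite('pics/x6.png',np.hstack([A,B]))
E
```

```text
t: 13.57
ee_pos: [0.4385, -0.3163, 0.1994]
tcp_rot: [3.141, -0.002, -0.292]
ft_force: [-0.3, -0.0, -2.8]
grip_width: 0.152
t: 14.4
ee_pos: [0.5851, 0.0089, 0.1963]
tcp_rot: [-3.139, 0.003, 0.257]
ft_force: [0.4, -0.8, -2.8]
grip_width: 0.153
t: 14.73
ee_pos: [0.5842, 0.0039, 0.1977]
tcp_rot: [-3.141, 0.002, 0.253]
ft_force: [0.6, -1.3, -3.1]
grip_width: 0.148
[0.5841803  0.00385746 0.1977233 ] [-3.14112773e+00  2.22201449e-03  2.53010339e-01] [ 0.58946671 -1.2610939  -3.05572874] [-0.01323639 -0.0079617  -0.02738443]
```

View pics/x6.png

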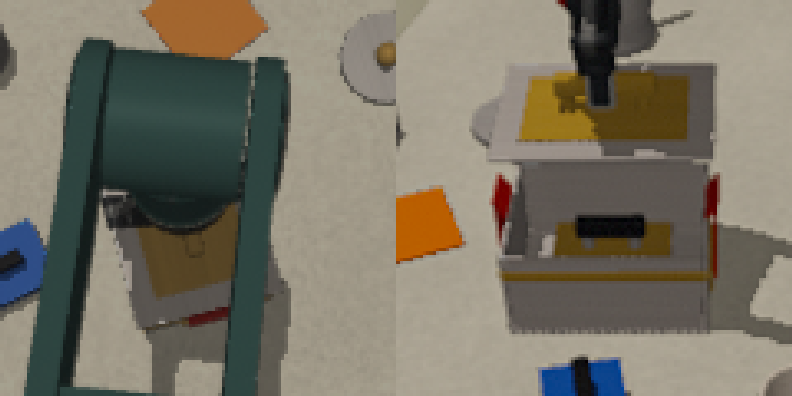

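Run:
```python
import cv2
b=cv2.imread('pics/s6.png')
cv2.imwrite('pics/x6l.png',cv2.resize(b[145:185,250:350],None,fx=8,fy=8,interpolation=cv2.INTER_CUBIC))
b=cv2.imread('pics/s5.png')
cv2.imwrite('pics/x6b.png',cv2.resize(b[175:235,250:350],None,fx=8,fy=8,interpolation=cv2.INTER_CUBIC))
```

```text
(no output)
```

View pics/x6l.png

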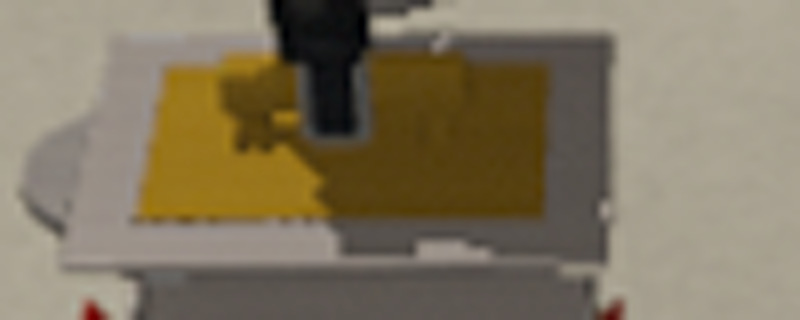

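View pics/x6b.png

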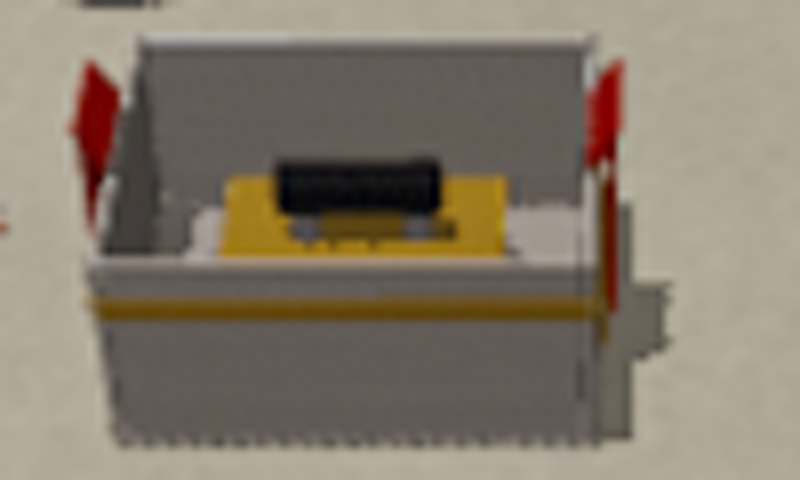

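```bash
cat >> h.py <<'E'
from scipy.optimize import least_squares
def fit(c,p,z,L,W,lab=''):
    # p order: far-left, far-right, near-right, near-left in side image ; fit in pixels
    A=np.array([(L,-W),(-L,-W),(-L,W),(L,W)])/2
    def f(v):
        R=np.array([[np.cos(v[2]),-np.sin(v[2])],[np.sin(v[2]),np.cos(v[2])]])
        return np.concatenate([proj(c,[*(R@a+v[:2]),z])-q for a,q in zip(A,p)])
    r=least_squares(f,[.585,.004,.255]); print(lab,r.x[:2].round(4),np.degrees(r.x[2]).round(2),'res px',r.fun.round(1)); return r.x
E
python3 - <<'E'
from h import *
s=cams.camera('side'); st=readout.read_state(); e=st['ee_pos']; print(e,np.degrees(st['tcp_rot'][2]))
pl=np.array([(110,36),(613,36),(607,264),(58,266)])/8-.5+[250,145]
pb=np.array([(140,38),(596,38),(604,262),(86,262)])/8-.5+[250,175]
l=fit(s,pl,e[2]-.013+.004,.172,.128,'lid'); b=fit(s,pb,.085,.170,.126,'box')
H=hsv(s); br=(H[...,0]>12)&(H[...,0]<30)&(H[...,1]>110)&(H[...,2]>40)
rect_of(s,br,e[2]-.009,proj(s,e-[0,0,.009]),'lid brass')
print('lid-tcp',l[:2]-e[:2],'shift needed',b[:2]-l[:2])
E
```

```text
[0.58486624 0.00384398 0.19858306] 14.471318899609916
lid [0.5802 0.0067] 14.45 res px [-0.  -0.1  0.  -0.2  0.3  0.2 -0.2 -0. ]
box [0.5843 0.0045] 14.7 res px [-0.6 -0.5  0.8 -0.7 -0.6  0.5  0.4  0.6]
lid brass n 887 mean [0.5806 0.0041] minrect c [582.7  -1.7] size [128.4  90.1] ang 14.4 pca yaw 14.4 sides [0.0898 0.1334]
lid-tcp [-0.00467254  0.00280612] shift needed [ 0.00412387 -0.00216907]
```

```bash
python3 -m creep '[{"delta_pos":[0.002,-0.001,-0.01],"roll":0,"hand":1},{"delta_pos":[0.003,-0.001,-0.025],"roll":0,"hand":1},{"delta_pos":[0.003,-0.001,-0.04],"roll":0,"hand":1},{"delta_pos":[0.003,-0.001,-0.055],"roll":0,"hand":1},{"delta_pos":[0.003,-0.001,-0.067],"roll":0,"hand":1},{"delta_pos":[0.003,-0.001,-0.074],"roll":0,"hand":1},{"delta_pos":[0.003,-0.001,-0.074],"roll":0,"hand":1},{"delta_pos":[0.003,-0.001,-0.074],"roll":0,"hand":1},{"delta_pos":[0.003,-0.001,-0.074],"roll":0,"hand":1},{"delta_pos":[0.003,-0.001,-0.074],"roll":0,"hand":1}]'
python3 - <<'E'
from h import *
st=readout.read_state(); e=st['ee_pos']; print(e,st['tcp_rot'],st['ft_force'],st['ft_torque'])
s=shot('side','s7'); t=shot('top','t7')
b=cv2.imread('pics/s7.png')
cv2.imwrite('pics/x7.png',cv2.resize(b[165:235,250:350],None,fx=8,fy=8,interpolation=cv2.INTER_CUBIC))
a=cv2.imread('pics/t7.png')
cv2.imwrite('pics/x7t.png',cv2.resize(a[140:220,290:370],None,fx=7,fy=7,interpolation=cv2.INTER_CUBIC))
E
```

```text
t: 15.72
ee_pos: [0.5891, 0.0037, 0.1256]
tcp_rot: [3.141, -0.002, 0.254]
ft_force: [0.3, -1.3, -3.0]
grip_width: 0.146
[0.58909998 0.00370873 0.12564589] [ 3.14104636e+00 -1.69489332e-03  2.53989790e-01] [ 0.31629086 -1.25122603 -2.9757569 ] [ 0.05442318 -0.00850196 -0.01069023]
```

View pics/x7.png

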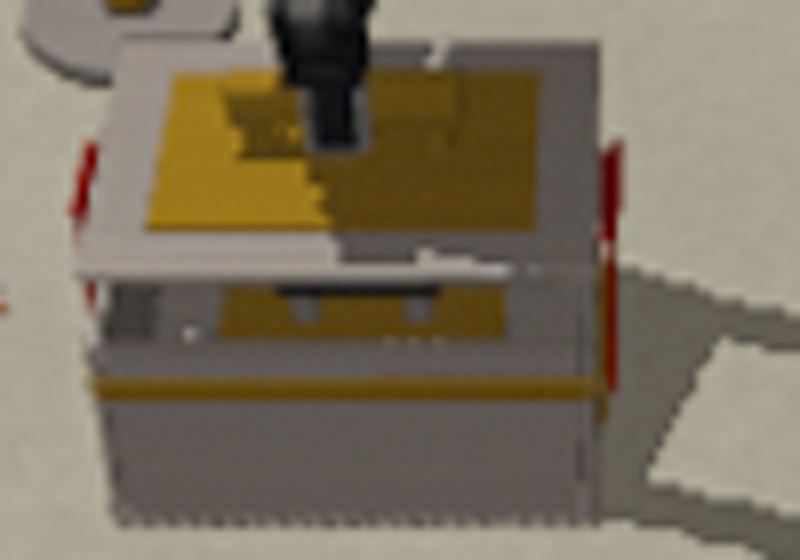

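View pics/x7t.png

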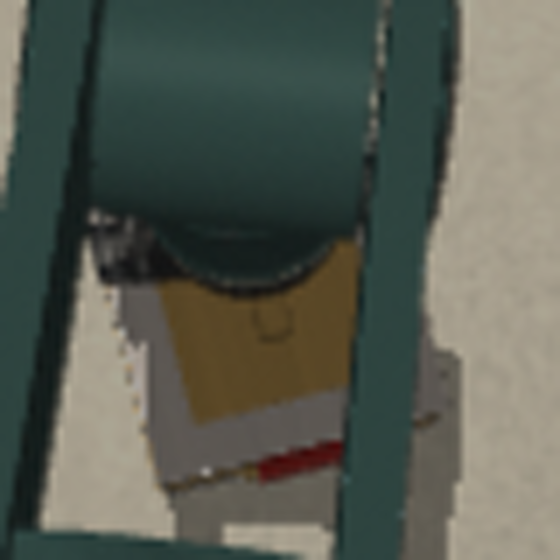

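Run:
```python
from h import *
s=cams.camera('side'); st=readout.read_state(); e=st['ee_pos']; print(e,np.degrees(st['tcp_rot'][2]))
pl=np.array([(118,42),(600,42),(600,268),(76,274)])/8-.5+[250,165]
pb=np.array([(140,38),(596,38),(604,262),(86,262)])/8-.5+[250,175]
l=fit(s,pl,e[2]-.013+.004,.172,.128,'lid'); 
for z in (.085,.090): b=fit(s,pb,z,.170,.126,'box')
print('lid-tcp',l[:2]-e[:2],'shift needed',b[:2]-l[:2])
# predicted rim corners from box pose = tool pose in both cams, for overlay
S=cv2.imread('pics/s5.png'); T=cv2.imread('pics/t5.png'); t=cams.camera('top')
def draw(I,c,x,y,a,col,k,x0,y0):
    Rm=Ro.from_euler('z',a).as_matrix(); 
    P=[proj(c,Rm@np.array([u*.085,v*.063,0])+[x,y,.085]) for u,v in ((1,1),(1,-1),(-1,-1),(-1,1))]
    P=((np.array(P)+.5-[x0,y0])*k).astype(np.int32); cv2.polylines(I,[P],True,col,1)
A=cv2.resize(S[170:240,250:350],None,fx=8,fy=8,interpolation=cv2.INTER_CUBIC)
B=cv2.resize(T[135:215,290:370],None,fx=7,fy=7,interpolation=cv2.INTER_CUBIC)
a=st['tcp_rot'][2]
for (x,y),col in (((.5875,.0035),(0,255,0)),):
    draw(A,s,x,y,a,col,8,250,170); draw(B,t,x,y,a,col,7,290,135)
cv2.imwrite('pics/ovs.png',A);cv2.imwrite('pics/ovt.png',B)
```

```text
[0.58878285 0.00382671 0.12545724] 14.559155588947423
lid [0.5856 0.0031] 15.25 res px [ 0.1 -0.1  0.  -0.7  0.1  0.4 -0.2  0.2]
box [0.5843 0.0045] 14.7 res px [-0.6 -0.5  0.8 -0.7 -0.6  0.5  0.4  0.6]
box [0.5822 0.0099] 14.69 res px [-0.8 -0.7  1.  -0.8 -0.4  0.5  0.2  0.7]
lid-tcp [-0.00316182 -0.00071946] shift needed [-0.00344168  0.00680453]
```

View pics/ovs.png

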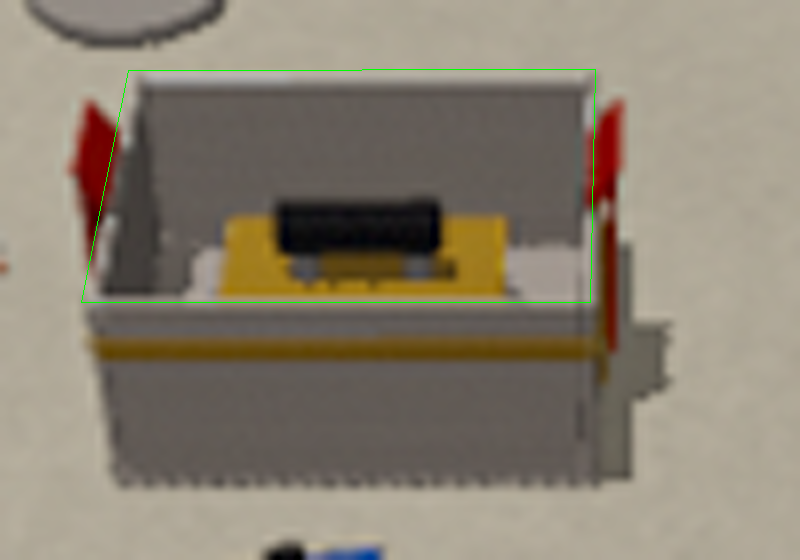

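View pics/ovt.png

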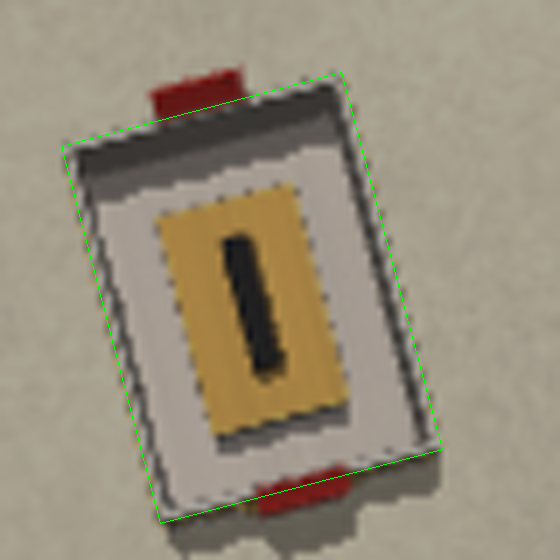

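```bash
python3 -m creep '[{"delta_pos":[-0.001,0.0005,-0.002],"roll":0,"hand":1},{"delta_pos":[-0.001,0.0005,-0.005],"roll":0,"hand":1},{"delta_pos":[-0.001,0.0005,-0.008],"roll":0,"hand":1},{"delta_pos":[-0.001,0.0005,-0.011],"roll":0,"hand":1},{"delta_pos":[-0.001,0.0005,-0.011],"roll":0,"hand":1},{"delta_pos":[-0.001,0.0005,-0.011],"roll":0,"hand":1}]'
python3 -m creep '[{"delta_pos":[0,0,-0.0015],"roll":0,"hand":1},{"delta_pos":[0,0,-0.003],"roll":0,"hand":1},{"delta_pos":[0,0,-0.004],"roll":0,"hand":1},{"delta_pos":[0,0,-0.004],"roll":0,"hand":1}]'
```

```text
t: 16.42
ee_pos: [0.588, 0.0045, 0.1138]
tcp_rot: [-3.142, -0.001, 0.254]
ft_force: [1.2, 1.5, -1.8]
grip_width: 0.151
t: 16.75
ee_pos: [0.5883, 0.0043, 0.1102]
tcp_rot: [3.141, -0.002, 0.254]
ft_force: [3.7, 0.5, 2.0]
grip_width: 0.155
```

```bash
python3 -m creep '[{"delta_pos":[0.0007,0,-0.001],"roll":0,"hand":1},{"delta_pos":[0.0007,0,-0.0025],"roll":0,"hand":1},{"delta_pos":[0.0007,0,-0.004],"roll":0,"hand":1},{"delta_pos":[0.0007,0,-0.004],"roll":0,"hand":1}]'
python3 - <<'E'
from h import *
st=readout.read_state(); e=st['ee_pos']; print(e,st['tcp_rot'],st['ft_force'],st['ft_torque'])
s=shot('side','s8')
b=cv2.imread('pics/s8.png')
cv2.imwrite('pics/x8.png',cv2.resize(b[165:235,250:350],None,fx=8,fy=8,interpolation=cv2.INTER_CUBIC))
E
```

```text
t: 17.08
ee_pos: [0.5887, 0.0042, 0.1066]
tcp_rot: [3.141, -0.001, 0.254]
ft_force: [1.3, -0.5, 5.3]
grip_width: 0.148
[0.58865699 0.00417728 0.10655181] [ 3.14097918e+00 -1.28363933e-03  2.54118908e-01] [ 1.26855778 -0.46446197  5.27445972] [-0.02565873 -0.15223666 -0.0392687 ]
```

View pics/x8.png

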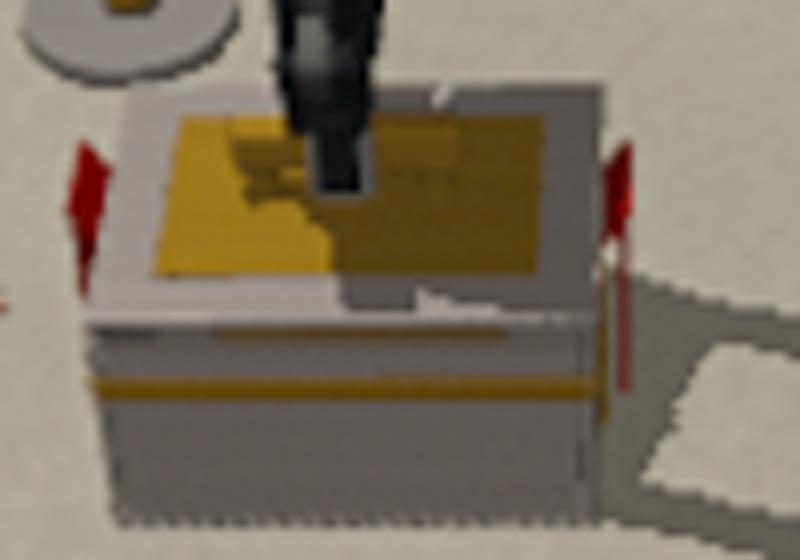

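The lid is aligned between the clips and both are spreading. I'll continue down.

```bash
python3 -m creep '[{"delta_pos":[0,0,-0.001],"roll":0,"hand":1},{"delta_pos":[0,0,-0.002],"roll":0,"hand":1},{"delta_pos":[0,0,-0.003],"roll":0,"hand":1},{"delta_pos":[0,0,-0.004],"roll":0,"hand":1},{"delta_pos":[0,0,-0.005],"roll":0,"hand":1},{"delta_pos":[0,0,-0.005],"roll":0,"hand":1}]'
python3 -m creep '[{"delta_pos":[0,0,-0.001],"roll":0,"hand":1},{"delta_pos":[0,0,-0.002],"roll":0,"hand":1},{"delta_pos":[0,0,-0.003],"roll":0,"hand":1},{"delta_pos":[0,0,-0.003],"roll":0,"hand":1}]'
```

```text
t: 17.63
ee_pos: [0.5868, 0.0044, 0.0997]
tcp_rot: [-3.141, 0.002, 0.254]
ft_force: [4.4, 0.1, -2.4]
grip_width: 0.151
t: 17.97
ee_pos: [0.5877, 0.0044, 0.0979]
tcp_rot: [-3.141, 0.001, 0.254]
ft_force: [-0.6, 0.3, 2.4]
grip_width: 0.15
```

```bash
python3 -m creep '[{"delta_pos":[0,0,-0.0007],"roll":0,"hand":1},{"delta_pos":[0,0,-0.0015],"roll":0,"hand":1},{"delta_pos":[0,0,-0.0015],"roll":0,"hand":1},{"delta_pos":[0,0,-0.0015],"roll":0,"hand":1}]'
python3 - <<'E'
from h import *
s=shot('side','s9'); shot('top','t9')
b=cv2.imread('pics/s9.png')
cv2.imwrite('pics/x9.png',cv2.resize(b[165:235,250:350],None,fx=8,fy=8,interpolation=cv2.INTER_CUBIC))
E
```

```text
t: 18.3
ee_pos: [0.5877, 0.0044, 0.0978]
tcp_rot: [-3.142, 0.0, 0.254]
ft_force: [-4.4, 0.9, 14.7]
grip_width: 0.146
```

View pics/x9.png

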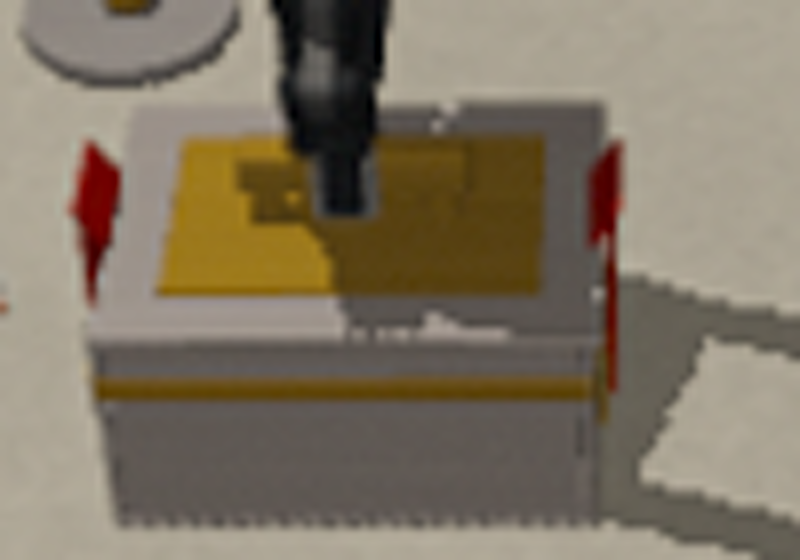

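Contact is rigid at TCP z = 0.098 m, the expected home height. The clips are back at their rest positions, at crop (95,205) and (607,195), and over the plate. Next I release and lift.

```bash
python3 -m creep '[{"delta_pos":[0,0,0.0015],"roll":0,"hand":1},{"delta_pos":[0,0,0.0015],"roll":0,"hand":0.7},{"delta_pos":[0,0,0.0015],"roll":0,"hand":0.4},{"delta_pos":[0,0,0.0015],"roll":0,"hand":0.4},{"delta_pos":[0,0,0.0015],"roll":0,"hand":0.4},{"delta_pos":[0,0,0.0015],"roll":0,"hand":0.4}]'
python3 -m creep '[{"delta_pos":[0,0,0.012],"roll":0,"hand":0.4},{"delta_pos":[0,0,0.04],"roll":0,"hand":0.4},{"delta_pos":[0,0,0.075],"roll":0,"hand":0.4},{"delta_pos":[0,0,0.11],"roll":0,"hand":0.4},{"delta_pos":[-0.02,-0.03,0.11],"roll":0,"hand":0.4},{"delta_pos":[-0.04,-0.06,0.11],"roll":0,"hand":0.4},{"delta_pos":[-0.06,-0.09,0.11],"roll":0,"hand":0.4},{"delta_pos":[-0.08,-0.12,0.11],"roll":0,"hand":0.4},{"delta_pos":[-0.1,-0.15,0.11],"roll":0,"hand":0.4},{"delta_pos":[-0.12,-0.18,0.11],"roll":0,"hand":0.4}]'
python3 -m creep '[{"delta_pos":[0,-0.03,0],"roll":0,"hand":0.4},{"delta_pos":[0,-0.06,0],"roll":0,"hand":0.4},{"delta_pos":[0,-0.09,0],"roll":0,"hand":0.4},{"delta_pos":[0,-0.09,0],"roll":0,"hand":0.4},{"delta_pos":[0,-0.09,0],"roll":0,"hand":0.4},{"delta_pos":[0,-0.09,0],"roll":0,"hand":0.4}]'
python3 - <<'E'
from h import *
s=shot('side','s10'); t=shot('top','t10')
b=cv2.imread('pics/s10.png');a=cv2.imread('pics/t10.png')
cv2.imwrite('pics/x10.png',cv2.resize(b[165:235,250:350],None,fx=8,fy=8,interpolation=cv2.INTER_CUBIC))
cv2.imwrite('pics/x10t.png',cv2.resize(a[80:340,180:500],None,fx=2.3,fy=2.3,interpolation=cv2.INTER_CUBIC))
E
```

```text
t: 18.9
ee_pos: [0.5878, 0.0044, 0.0975]
tcp_rot: [-3.141, 0.001, 0.254]
ft_force: [-0.3, -0.8, -0.5]
grip_width: 0.597
t: 19.73
ee_pos: [0.4668, -0.1767, 0.2078]
tcp_rot: [-3.142, 0.0, 0.255]
ft_force: [-0.2, -0.6, -0.1]
grip_width: 0.604
t: 20.23
ee_pos: [0.4675, -0.265, 0.2074]
tcp_rot: [-3.14, 0.001, 0.253]
ft_force: [0.4, -0.3, 0.1]
grip_width: 0.598
```

View pics/x10.png

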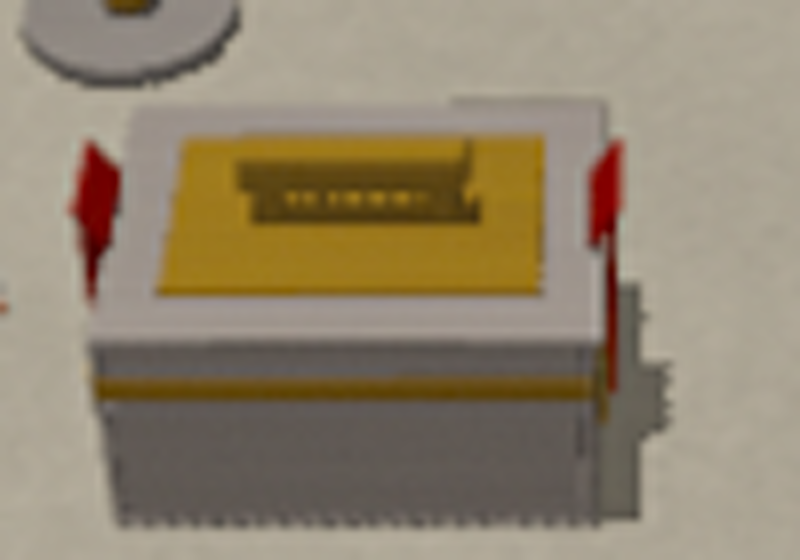

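View pics/x10t.png

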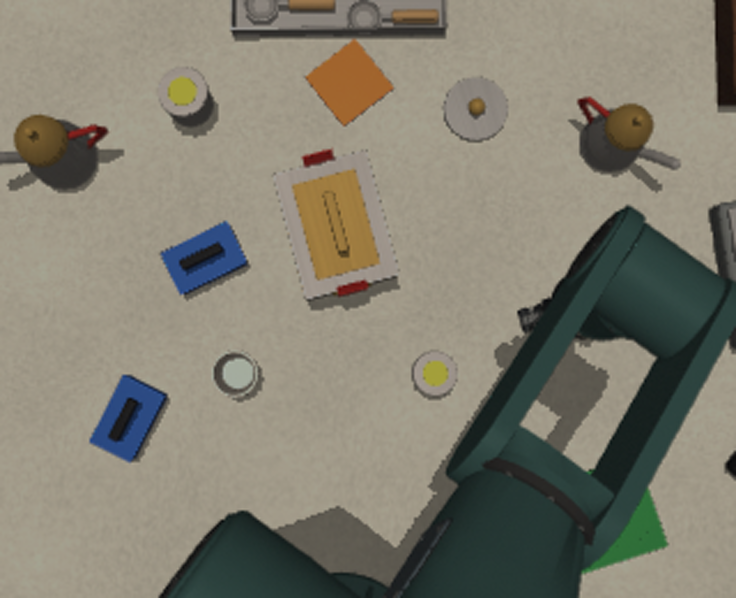

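The lid is home and the clips sit over its ends. The box is where it was and the other wares haven't moved. I'm handing in.

```bash
python3 -c "
from cell import hand_in
print(hand_in())"
```

```text
the job is handed in; nothing more can be done
None
```

The storage set is packed and handed in at about 20 s of the 64 s allowed; the hand-in reports no verdict. I set the brass-topped tin upright, near the middle of the box floor. Then I lowered the bright lid onto the box and pressed it down until both clips snapped over it.

- **Tin:** it stood upright on the box floor after release in both pictures, before the lid went on.
- **Lid:** contact became rigid at tool height 0.098 m, the home height I had worked out, at about 15 N on the force reading. The push force dropped off as the clips passed.
- **Clips and surroundings:** the last pictures show both clips back over the lid's ends and the box upright where it started. The other wares look unmoved, and the arm is clear of everything.
- **Disagreements:** the two cameras differed by 2 to 5 mm on positions, and side-camera fits of the held lid differed by up to about 3.5 mm. I averaged the cameras and used the contact forces for the final alignment. The seated lid's position was judged from the pictures and tool height, not measured again separately.

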